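# Dose the jug at the bottle-top dispenser and hold it up for the probe

### The job

Dose the sample in the blue-handled jug standing under the bottle-top dispenser's spout: with the jug left there, press the dispenser's plunger straight down to its stop and let it spring fully back up. Then take the jug by its handle, draw it out from under the spout without tipping it or banging it against the dispenser, and hold it up level and still, its foot at least 12 cm above the bench and touching nothing else, for the analyst to dip her pH probe in. Finish while holding it there, with everything else left standing where it was.

Things in the scene. Friction and masses are not known exactly. Their poses are not given: they have to be found in the camera images.
- jug: white plastic jug with a blue D-handle, standing on the bench under the dispenser's spout. 90 mm high, 64 mm across the foot, 76 mm across the open mouth, wall 3 mm, about 0.1 to 0.25 kg. The handle lies towards its own -x, reaching 73 mm from the axis. Origin at the centre of its underside, z up
- jug_mouth (a point): centre of the jug's open mouth, 90 mm above its underside on its axis
- jug_grip (a point): point in the middle of the handle's upright bar: 68 mm from the jug's axis, 60 mm above its underside. The bar is 14 mm wide across (jug y), 10 mm thick (jug x), from 18 to 80 mm above the underside, with a 26 mm gap between bar and jug wall
- dispenser: bottle-top dispenser on an amber bottle (70 mm across) in a round steel foot (100 mm across), fixed to the bench. Its clear spout (7 mm tube) runs 95 mm out towards its own -x at height 166 mm and turns down, ending above the jug at height 118 mm. Origin at the centre of the foot's underside, z up
- spout_tip (a point): lower end of the spout, 118 mm above the bench, 28 mm above the jug's rim
- plunger (a joint): travel of the blue plunger sleeve on top of the dispenser: 0 = up, 0.020 = pressed 20 mm down on its stop. A spring pushes it up, about 4 N at the top and 9 to 10 N at the stop; let go, it rises by itself in under half a second
- plunger_top (a point): centre of the plunger's flat round head (40 mm across), on its upper face, 271 mm above the bench when up, 251 mm when pressed
- spare_jug: second, unused white jug of the same shape and size but with a green handle, standing elsewhere; bystander. Origin at the centre of its underside, handle towards its own -x
- beaker: small glass beaker, 50 mm across, 68 mm high; bystander. Origin at the centre of its underside
- wash_bottle: white squeeze bottle with red cap and bent red nozzle, 62 mm across, 183 mm high, nozzle reaching 49 mm towards its own -x; bystander. Origin at the centre of its underside
- buffer_red: small white buffer bottle with red band and cap, 42 mm across, 78 mm high; bystander. Origin at the centre of its underside
- buffer_yellow: small white buffer bottle with yellow band and cap, 42 mm across, 78 mm high; bystander. Origin at the centre of its underside
- meter: grey bench meter box lying loose, 155 mm along its own x, 105 mm along its y, 44 mm high; bystander. Origin at the centre of its underside
- stirrer: magnetic stirrer with steel plate, fixed at the left side, 170 x 150 x 58 mm, with a stand rod and probe clamp up to 335 mm high; bystander. Origin at the centre of its underside. Other fixed equipment, all under 100 mm high, stands along the back edge (beyond x = 0.76 m) and right edge (y below -0.43 m) of the bench
There are look-alikes about, which are no part of the job. What is shaped like the jug but purple or yellow is not meant.

How it is judged:
On the way, in this order (a step that is already met when the one before it is completed fails the run):
1. the plunger is pressed down to its stop while the jug stands under the spout (value of joint plunger above 0.018 m and horizontal distance between jug_mouth and spout_tip below 0.034 m and height (world z) of jug below 0.01 m), for 0.1 s.
2. the plunger has sprung back up, with the jug still standing under the spout (value of joint plunger below 0.003 m and horizontal distance between jug_mouth and spout_tip below 0.034 m and height (world z) of jug below 0.01 m), for 0.1 s.
At the end, for the whole second after the job is handed in: jug gripped by its handle (TCP within 40 mm of the grip point), over 110 mm up, within 0.12 rad of upright, under 20 mm/s and 0.15 rad/s, mouth over 45 mm aside from the spout, touching only the fingers; plunger up (under 3 mm); loose bystanders within 30 mm of their starts (height (world z) of jug above 0.11 m and angle between jug's own z axis and vertical below 0.12 rad and linear speed of jug below 0.02 m/s and angular speed of jug below 0.15 rad/s and contact force between jug and the fingers above 0.5 N and distance between the grasp point and jug_grip below 0.04 m and horizontal distance between jug_mouth and spout_tip above 0.045 m and value of joint plunger below 0.003 m and contact force between jug and dispenser below 0.1 N and contact force between jug and spare_jug below 0.1 N and contact force between jug and beaker below 0.1 N and contact force between jug and wash_bottle below 0.1 N and contact force between jug and buffer_red below 0.1 N and contact force between jug and buffer_yellow below 0.1 N and contact force between jug and meter below 0.1 N and contact force between jug and stirrer below 0.1 N and distance of each of spare_jug, beaker, wash_bottle, buffer_red, buffer_yellow, meter from where it was at the start of the episode below 0.03 m); the arm keeps its last pose, push and grip.
It fails at once if the jug is tipped by more than 0.3 rad (17 degrees) (angle between jug's own z axis and vertical above 0.3 rad).
It fails at once if the plunger is pressed more than 8 mm while the jug's mouth is not under the spout (value of joint plunger above 0.008 m and not (horizontal distance between jug_mouth and spout_tip below 0.034 m)).
It fails at once if the jug is banged against the dispenser (more than 10 N) (contact force between jug and dispenser above 10 N).
It fails at once if a bystander is shifted by more than 30 mm (distance of any of spare_jug, beaker, wash_bottle, buffer_red, buffer_yellow, meter from where it was at the start of the episode above 0.03 m).
It also fails if it takes over 54 s, if anything falls off the work surface, if the arm or the gripper's body presses on something with over 40 N, if the wrist force passes 120 N, or if a joint passes its speed limit or range.

### The arm

A 6-joint arm with a two-finger parallel gripper is mounted at the origin on the work surface. World frame = base frame: x ahead of the robot, y to its left, z up, the work surface at z = 0. Lengths are in m, angles in rad, forces in N, time in s.
With the tool pointing down it reaches from about 0.3 to 0.75 m from the base axis. Payload 8.5 kg.
Tool frame: the origin (TCP) lies between the finger pads, 19 mm behind the fingertips; this is the grasp point; y points along the fingers, z is the direction in which the jaws open and shut, and the axes are right-handed (so a half turn about y gives the same grasp; the last joint's range is limited). The gripper opens to 88 mm and grips with 3 to 60 N. Pads are 18 mm wide; open, the fingers measure 123 mm over their backs; the gripper's body (75 mm by 187 mm) begins 45 mm behind the grasp point.
Start: joints at [1.068, 0.381, 1.297, -0, 1.464, -0.215], TCP at [0.156, 0.527, 0.257] pointing down, gripper open.
Joint ranges: [-3.11, 3.11], [-0.89, 2.33], [0.22, 2.48], [-1.42, 4.56], [0.17, 2.85], [-2.88, 2.88]. Speed limits (rad/s): [2.39, 2.39, 3.14, 3.14, 3.14, 3.14].

### API

Orientations are given as a 3x3 rotation matrix whose columns are the frame's x, y, z axes.
In Python, from cell import * gives the robot as it stands.
- The arm moves only by the tool servo_tool, never from a script. Its argument "series" is a list that holds one entry, the list of rows, each a list of 5 numbers: the opening, from 0 (shut) to 1 (fully open), then the shift along the tool's x, y, z in m, then the turn about the tool's y in rad. A call has 1 to 10 rows; each row shifts and turns the commanded pose from where the row before left it, along the tool's axes as they then stand; what a row does not reach is not made up. A row lasts 1/8 s, in which the tool goes at most 62.5 mm and 10.7 degrees, less where a joint would pass 70% of its speed; a pose out of reach is approached as far as the arm can. A call with a gripper value outside its range is refused whole. The fingers move at their own pace and stop on an object; "force" is the grip in N (left out, the last holds). Time passes only in rows, so rows that do not move let the fingers close. It gives the time, the measured TCP pose, the force and the opening at its end, in the units of the state.
- observe(): the state, without advancing time (a new reading comes with each control period).
- grab_frame(name): name is "side" or "top"; returns (picture, depth): 384x512x3 uint8, red, green, blue; 384x512 float32, m along the optical axis (not along the pixel's ray), 0 where there is no reading.
- camera_model(name): a dict with "intrinsics" (3x3 intrinsics, pixels), "T" (4x4, takes a point from camera to world coordinates). Camera axes: x right, y down, z forward; pixel columns grow to the right and rows downward; lengths in m; the calibration is good to about 2 mm. A picture is of the moment at which its call begins. camera_model takes no time and is no camera call.
- sign_off(): hands the job in, once; it reports no verdict.
The state is a dict: "time_s": time; "joint_pos": joint angles; "qd": joint speeds; "joint_efforts": joint torques, N m; "ee_pos": TCP position; "ee_rot": TCP orientation; "contact_force": force on the tool from outside, world axes, zero at the start; "wrist_torque": the same for the moment, N m; "finger_gap": finger opening in m.
Only numpy, scipy, OpenCV 4.12 (cv2) and the standard library are available. Lean on these libraries where they do the work, as an engineer would, in place of code of your own. Each camera call takes 0.05 s, during which the arm holds its last target. There are 200 camera calls.

## Working session

There is one attempt and no reset: what is moved stays moved. The work goes in short steps, Python scripts to look and compute and a tool call to move; the robot and the scene stay as the last step left them, time stands still between calls to the robot, and variables do not carry over. Pictures are saved under pics/ and viewed, about 8 in all and at most 12, crops included, and the job is handed in when it is done.

Besides the shell and the picture viewer there is one more tool, called as name([rows], argument=value, ...), one row to a line, values as JSON. servo_tool: Moves the arm, as the interface text tells. Its arguments: {"type":"object","properties":{"series":{"type":"array","items":{"type":"array","items":{"type":"array","items":{"type":"number"}}}},"force":{"type":"number"}},"required":["series"]}

```bash
mkdir -p pics
cat > h.py <<'E'
from cell import *
import numpy as np, cv2
def cloud(n):
    p,d=grab_frame(n); m=camera_model(n); K=m["intrinsics"];T=np.array(m["T"]);K=np.array(K)
    v,u=np.mgrid[:d.shape[0],:d.shape[1]]
    c=np.stack([(u-K[0,2])/K[0,0]*d,(v-K[1,2])/K[1,1]*d,d],-1)
    w=c@T[:3,:3].T+T[:3,3]; w[d==0]=np.nan
    return p,d,w
def save(n,p): cv2.imwrite("pics/"+n,cv2.cvtColor(p,cv2.COLOR_RGB2BGR))
E
python3 - <<'E'
from h import *
o=observe(); print(o["time_s"],o["ee_pos"],np.round(o["ee_rot"],3),o["finger_gap"])
for n in("side","top"):
    p,d,w=cloud(n); save(n+"0.png",p); np.savez(n+"0.npz",p=p,w=w); print(camera_model(n))
E
```

```text
0.0 [0.15600464 0.52715819 0.25687399] [[ 0.959 -0.001  0.284]
 [-0.284 -0.001  0.959]
 [-0.    -1.    -0.001]] 0.08812093137317321
{'intrinsics': array([[422.58189531,   0.        , 254.48804866],
       [  0.        , 422.58189531, 197.19709358],
       [  0.        ,   0.        ,   1.        ]]), 'T': array([[ 0.98128762, -0.10944224,  0.15842032,  0.36502566],
       [-0.19253553, -0.5484841 ,  0.81369236, -0.98013506],
       [-0.00216129, -0.82896778, -0.55929218,  0.88559935],
       [ 0.        ,  0.        ,  0.        ,  1.        ]])}
{'intrinsics': array([[467.74912931,   0.        , 251.74639208],
       [  0.        , 467.74912931, 188.03803875],
       [  0.        ,   0.        ,   1.        ]]), 'T': array([[ 0.00657958, -0.98581995,  0.16767745,  0.34620925],
       [-0.99993883, -0.00797694, -0.00766146,  0.05555428],
       [ 0.00889037, -0.16761678, -0.98581214,  1.50330847],
       [ 0.        ,  0.        ,  0.        ,  1.        ]])}
```

View pics/side0.png

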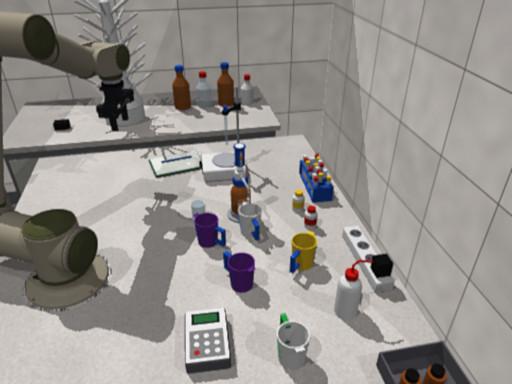

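View pics/top0.png

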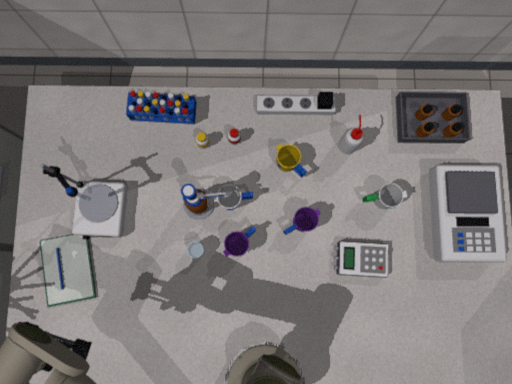

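Side view: the white jug with the blue handle is at (250,218), beneath the dispenser at (238,190). Top view: the jug is at (230,200), its handle at (248,196), and the dispenser head at (188,190).
Candidates in the top view: white/blue (230,200), purple (236,244), purple (305,220), yellow (289,157), white/green (390,196). The one meant is (230,200), the only white one with a blue handle and under the spout.

Run:
```python
from h import *
t=np.load("top0.npz");s=np.load("side0.npz")
a=cv2.resize(t["p"][140:280,160:340],None,fx=4,fy=4,interpolation=cv2.INTER_CUBIC)
b=cv2.resize(s["p"][130:280,180:330],None,fx=3.73,fy=3.73,interpolation=cv2.INTER_CUBIC)[:560]
save("crop0.png",cv2.resize(np.hstack([a,b]),None,fx=.62,fy=.62,interpolation=cv2.INTER_AREA))
for n,f in(("top",t),("side",s)):
    p=f["p"];w=f["w"];hsv=cv2.cvtColor(p,cv2.COLOR_RGB2HSV)
    H,S,V=[hsv[...,i].astype(int) for i in range(3)]
    ins=(w[...,0]>.2)&(w[...,0]<.75)&(w[...,1]>-.4)&(w[...,1]<.45)
    for nm,m in(("blue",(H>100)&(H<122)&(S>110)&(V>60)),("purple",(H>=124)&(H<150)&(S>90)),("yellow",(H>20)&(H<32)&(S>130)),("green",(H>50)&(H<80)&(S>120)),("red",((H<6)|(H>174))&(S>150))):
        m=m&ins&(w[...,2]>.02)
        k,L,st,c=cv2.connectedComponentsWithStats(m.astype(np.uint8))
        for i in range(1,k):
            if st[i,4]>12:
                q=w[L==i]; print(n,nm,c[i].round(),st[i,4],"med",np.median(q,0).round(3),"lo",np.percentile(q,5,0).round(3),"hi",np.percentile(q,95,0).round(3))
# white jug rim: points z .08-.095 near
    q=w[ins&(abs(w[...,2]-.088)<.006)]
    q=q[(q[:,1]<.25)&(q[:,1]>.0)&(q[:,0]>.3)]
    print(n,"rimpts",len(q),q.min(0).round(3) if len(q) else"",q.max(0).round(3) if len(q) else "")
```

```text
top blue [299. 170.] 82 med [ 0.65  -0.105  0.077] lo [ 0.635 -0.118  0.026] hi [ 0.661 -0.092  0.084]
top blue [190. 196.] 134 med [0.536 0.213 0.267] lo [0.525 0.197 0.147] hi [0.563 0.236 0.275]
top blue [247. 195.] 67 med [0.566 0.059 0.08 ] lo [0.561 0.044 0.026] hi [0.573 0.074 0.085]
top blue [290. 229.] 57 med [ 0.463 -0.073  0.081] lo [ 0.453 -0.088  0.067] hi [ 0.475 -0.057  0.086]
top blue [250. 232.] 54 med [0.454 0.049 0.08 ] lo [0.443 0.037 0.063] hi [0.465 0.061 0.085]
top purple [309. 216.] 223 med [ 0.512 -0.142  0.074] lo [ 0.467 -0.155  0.025] hi [ 0.526 -0.09   0.094]
top purple [235. 242.] 205 med [0.428 0.097 0.073] lo [0.384 0.058 0.025] hi [0.45  0.124 0.093]
top yellow [201. 139.] 25 med [0.744 0.205 0.078] lo [0.74  0.196 0.075] hi [0.749 0.214 0.083]
top yellow [205. 145.] 14 med [0.733 0.196 0.039] lo [0.73  0.187 0.027] hi [0.744 0.21  0.047]
top yellow [288. 154.] 292 med [ 0.71  -0.069  0.071] lo [ 0.653 -0.101  0.027] hi [ 0.723 -0.034  0.093]
top green [370. 198.] 72 med [ 0.563 -0.323  0.077] lo [ 0.556 -0.343  0.03 ] hi [ 0.57  -0.308  0.084]
top gr
[... 1222 characters left out ...]
hi [0.749 0.211 0.08 ]
side yellow [296. 205.] 36 med [0.74  0.186 0.031] lo [0.732 0.181 0.022] hi [0.748 0.197 0.042]
side yellow [304. 247.] 624 med [ 0.692 -0.069  0.066] lo [ 0.659 -0.108  0.03 ] hi [ 0.721 -0.037  0.089]
side green [205. 318.] 193 med [ 0.378 -0.26   0.042] lo [ 0.351 -0.271  0.04 ] hi [ 0.406 -0.248  0.045]
side green [283. 318.] 47 med [ 0.562 -0.324  0.078] lo [ 0.558 -0.336  0.066] hi [ 0.569 -0.315  0.08 ]
side red [350. 274.] 102 med [ 0.743 -0.277  0.142] lo [ 0.733 -0.289  0.131] hi [ 0.75  -0.262  0.159]
side red [196. 352.] 17 med [ 0.348 -0.356  0.043] lo [ 0.345 -0.361  0.039] hi [ 0.353 -0.351  0.045]
side rimpts 304 [0.379 0.048 0.082] [0.599 0.205 0.094]
```

View pics/crop0.png

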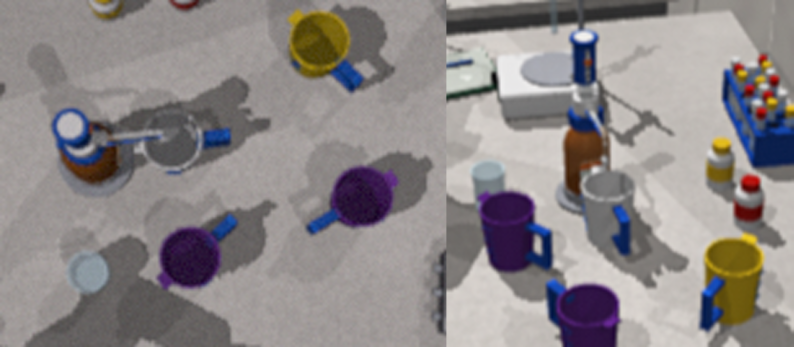

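The crop confirms it: the white jug at (172,140) in the left half has its blue handle pointing right (world −y), and the spout ends over its mouth. Next come the exact fits.

Run:
```python
from h import *
from scipy.optimize import least_squares
t=np.load("top0.npz");s=np.load("side0.npz")
def fit(q,r=None):
    return least_squares(lambda x:np.hypot(q[:,0]-x[0],q[:,1]-x[1])-(r or x[2]),[*np.median(q,0)[:2],.038],loss="soft_l1",f_scale=.002).x
for n,f in(("top",t),("side",s)):
    w=f["w"].reshape(-1,3)
    q=w[(w[:,2]>.262)&(np.hypot(w[:,0]-.54,w[:,1]-.21)<.06)]
    print(n,"head",len(q),q.mean(0).round(4),q.min(0).round(3),q.max(0).round(3), fit(q).round(4))
    q=w[(abs(w[:,2]-.087)<.006)&(np.hypot(w[:,0]-.56,w[:,1]-.11)<.05)&(w[:,1]>.065)]
    print(n,"rim",len(q),fit(q,.0365).round(4))
    q=w[(w[:,2]>.112)&(w[:,2]<.2)&(np.hypot(w[:,0]-.56,w[:,1]-.13)<.06)]
    print(n,"spout",q[np.argsort(q[:,1])][::max(1,len(q)//8)].round(3).tolist())
    q=w[(w[:,2]>.002)&(w[:,2]<.03)&(np.hypot(w[:,0]-.54,w[:,1]-.21)<.058)]
    print(n,"foot",len(q), fit(q[(q[:,2]<.02)]).round(3) if len(q)>5 else "")
```

```text
top head 173 [0.5465 0.2163 0.272 ] [0.527 0.197 0.264] [0.566 0.235 0.279] [0.5464 0.2164 0.0139]
top rim 91 [0.5593 0.1146 0.038 ]
top spout [[0.56, 0.118, 0.135], [0.555, 0.124, 0.13], [0.555, 0.131, 0.169], [0.557, 0.142, 0.171], [0.552, 0.151, 0.167], [0.556, 0.16, 0.164], [0.549, 0.171, 0.169], [0.552, 0.18, 0.17], [0.551, 0.188, 0.176]]
top foot 337 [0.546 0.216 0.046]
side head 75 [0.5465 0.208  0.269 ] [0.527 0.19  0.264] [0.566 0.231 0.273] [0.5471 0.2099 0.0151]
side rim 132 [0.5608 0.1104 0.038 ]
side spout [[0.56, 0.111, 0.131], [0.557, 0.116, 0.136], [0.561, 0.119, 0.137], [0.553, 0.124, 0.169], [0.556, 0.144, 0.168], [0.551, 0.167, 0.165], [0.547, 0.183, 0.175], [0.54, 0.185, 0.148], [0.554, 0.188, 0.141]]
side foot 113 [0.566 0.22  0.06 ]
```

The jug axis is at about (0.560, 0.113), the grip point at about (0.567, 0.0455) and the plunger head at (0.5465, 0.215, 0.271). I'll shut the gripper and rise, then cross to a point above the plunger.

servo_tool([
  [[0, 0, -0.055, 0, 0], [0, 0, -0.05, 0, 0]],
], force=55)

```text
time_s: 0.35
ee_pos: [0.156, 0.5271, 0.3636]
ee_rot: [[0.959, -0.001, 0.284], [-0.284, -0.001, 0.959], [-0.0, -1.0, -0.001]]
contact_force: [0.8, 1.3, -0.3]
finger_gap: 0.0701
```

servo_tool([
  [[0, 0.0463, 0, -0.0188, 0], [0, 0.0463, 0, -0.0188, 0], [0, 0.0463, 0, -0.0188, 0], [0, 0.0463, 0, -0.0188, 0], [0, 0.0463, 0, -0.0188, 0], [0, 0.0463, 0, -0.0188, 0], [0, 0.0463, 0, -0.0188, 0], [0, 0.0463, 0, -0.0188, 0], [0, 0.0463, 0, -0.0188, 0], [0, 0.0463, 0, -0.0188, 0]],
])

```text
time_s: 1.6
ee_pos: [0.5478, 0.2145, 0.3621]
ee_rot: [[0.959, -0.001, 0.284], [-0.284, -0.0, 0.959], [-0.001, -1.0, -0.0]]
contact_force: [0.3, 1.2, -0.1]
finger_gap: -0.0
```

servo_tool([
  [[0, 0, 0, 0, 0.17], [0, 0, 0, 0, 0.17], [0, 0, 0, 0, 0.17], [0, 0, 0, 0, 0.17], [0, 0, 0, 0, 0.17], [0, 0, 0, 0, 0.17], [0, 0, 0, 0, 0.156], [0, 0, 0, 0, 0]],
])

```text
time_s: 2.6
ee_pos: [0.5467, 0.2157, 0.3621]
ee_rot: [[0.108, -0.001, 0.994], [-0.994, -0.0, 0.108], [-0.0, -1.0, -0.001]]
contact_force: [-0.5, 0.2, 0.1]
finger_gap: 0.0006
```

servo_tool([
  [[0, 0, 0.03, 0, 0], [0, 0, 0.03, 0, 0], [0, 0, 0.008, 0, 0], [0, 0, 0.006, 0, 0], [0, 0, 0.006, 0, 0], [0, 0, 0.005, 0, 0], [0, 0, 0.005, 0, 0], [0, 0, 0, 0, 0]],
])

```text
time_s: 3.6
ee_pos: [0.5469, 0.2157, 0.2742]
ee_rot: [[0.108, 0.003, 0.994], [-0.994, 0.0, 0.108], [-0.0, -1.0, 0.003]]
contact_force: [-4.2, -1.0, 8.7]
finger_gap: 0.0005
```

servo_tool([
  [[0, 0, 0.003, 0, 0], [0, 0, 0.002, 0, 0], [0, 0, 0.002, 0, 0], [0, 0, 0, 0, 0]],
])

```text
time_s: 4.1
ee_pos: [0.5469, 0.2158, 0.27]
ee_rot: [[0.108, 0.006, 0.994], [-0.994, 0.001, 0.108], [-0.0, -1.0, 0.006]]
contact_force: [-8.2, -1.8, 21.2]
finger_gap: 0.0005
```

The force of 21 N is well above the spring's 10 N and the travel is about 20 mm, so the plunger is on its stop. I'll hold it briefly, then release.

servo_tool([
  [[0, 0, 0.001, 0, 0], [0, 0, 0, 0, 0], [0, 0, 0, 0, 0], [0, 0, -0.008, 0, 0], [0, 0, -0.01, 0, 0], [0, 0, -0.015, 0, 0], [0, 0, -0.03, 0, 0], [0, 0, -0.03, 0, 0], [0, 0, 0, 0, 0]],
])

```text
time_s: 5.22
ee_pos: [0.5472, 0.2158, 0.36]
ee_rot: [[0.107, 0.006, 0.994], [-0.994, 0.001, 0.107], [-0.0, -1.0, 0.006]]
contact_force: [0.1, 0.3, -0.2]
finger_gap: 0.0004
```

Run:
```python
from h import *
for n in("top","side"):
    p,d,w=cloud(n); save(n+"1.png",p); f=w.reshape(-1,3); pz=p.reshape(-1,3).astype(int)
    q=f[(f[:,2]>.23)&(f[:,2]<.285)&(np.hypot(f[:,0]-.5465,f[:,1]-.215)<.028)]
    if len(q): print(n,"head",len(q),np.percentile(q,[5,50,95],0).round(3).tolist())
    b=f[(pz[:,2]>90)&(pz[:,2]>pz[:,0]*2)&(abs(f[:,0]-.567)<.03)&(abs(f[:,1]-.05)<.04)&(f[:,2]>.02)]
    if len(b): print(n,"handle",len(b),np.percentile(b,[2,50,98],0).round(3).tolist())
    c=f[(abs(f[:,2]-.087)<.006)&(np.hypot(f[:,0]-.56,f[:,1]-.11)<.05)]
    if len(c): print(n,"rim",len(c),c.min(0).round(3),c.max(0).round(3))
```

```text
top handle 52 [[0.559, 0.044, 0.025], [0.567, 0.059, 0.08], [0.576, 0.074, 0.088]]
top rim 90 [0.524 0.062 0.081] [0.595 0.159 0.093]
side head 163 [[0.532, 0.194, 0.234], [0.546, 0.202, 0.258], [0.562, 0.223, 0.271]]
side handle 53 [[0.561, 0.038, 0.025], [0.567, 0.057, 0.077], [0.58, 0.082, 0.081]]
side rim 131 [0.524 0.072 0.081] [0.598 0.158 0.092]
```

The plunger is back up at 0.271 and the jug hasn't moved. Now over to the handle.

servo_tool([
  [[0.5, 0.043, 0, 0, 0], [0.5, 0.043, 0, 0, 0], [0.5, 0.043, 0, 0, 0], [0.5, 0.042, 0, 0.001, 0], [0.5, 0, 0.05, 0, 0], [0.5, 0, 0.05, 0, 0], [0.5, 0, 0.05, 0, 0], [0.5, 0, 0.04, 0, 0], [0.5, 0, 0.03, 0, 0], [0.5, 0, 0, 0, 0]],
])

```text
time_s: 6.58
ee_pos: [0.5645, 0.0459, 0.1349]
ee_rot: [[0.107, -0.006, 0.994], [-0.994, 0.001, 0.107], [-0.001, -1.0, -0.006]]
contact_force: [-0.1, -0.1, 1.3]
finger_gap: 0.0442
```

Run:
```python
from h import *
o=observe(); print(o["ee_pos"].round(4))
p,d,w=cloud("side"); a=p[120:290,180:340]
q,_,_=cloud("top"); b=q[130:260,160:310]
save("c2.png",np.hstack([cv2.resize(x,(390,414),interpolation=cv2.INTER_CUBIC) for x in(a,b)]))
```

```text
[0.5645 0.0459 0.1349]
```

View pics/c2.png

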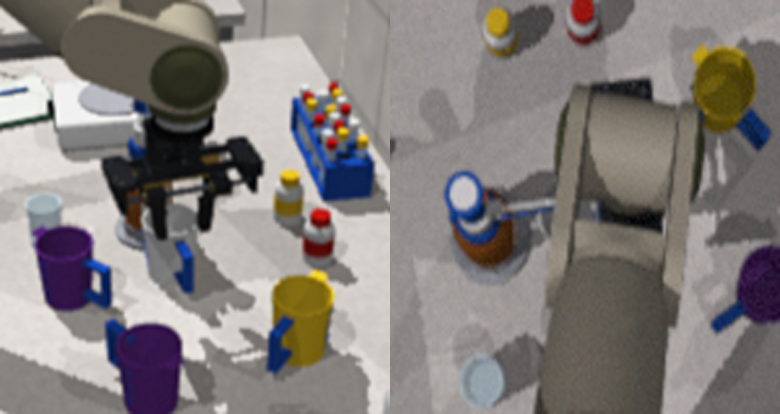

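The fingers hang either side of the blue handle, which is at (183,265) in the left half, and the wrist clears the spout and plunger. I'll shift 2.5 mm sideways, descend, and close.

servo_tool([
  [[0.5, 0, 0.02, 0.0025, 0], [0.5, 0, 0.02, 0, 0], [0.5, 0, 0.02, 0, 0], [0.5, 0, 0.011, 0, 0], [0.5, 0, 0, 0, 0]],
])

```text
time_s: 7.3
ee_pos: [0.5686, 0.046, 0.0668]
ee_rot: [[0.107, 0.0, 0.994], [-0.994, -0.0, 0.107], [0.0, -1.0, 0.0]]
contact_force: [0.2, 0.9, -0.3]
finger_gap: 0.0443
```

servo_tool([
  [[0.2, 0, 0.003, -0.001, 0], [0.15, 0, 0, 0, 0], [0.1, 0, 0, 0, 0], [0, 0, 0, 0, 0], [0, 0, 0, 0, 0], [0, 0, 0, 0, 0]],
], force=15)

```text
time_s: 8.05
ee_pos: [0.5677, 0.0458, 0.0637]
ee_rot: [[0.107, 0.001, 0.994], [-0.994, -0.0, 0.107], [0.0, -1.0, 0.001]]
contact_force: [0.6, -1.7, 2.0]
finger_gap: 0.0137
```

servo_tool([
  [[0, 0, 0, 0, 0], [0, 0, 0, 0, 0], [0, 0, 0, 0, 0], [0, 0, -0.004, 0, 0], [0, 0, -0.004, 0, 0], [0, 0, 0, 0, 0]],
], force=55)

```text
time_s: 8.8
ee_pos: [0.5674, 0.046, 0.0716]
ee_rot: [[0.107, -0.0, 0.994], [-0.994, 0.0, 0.107], [-0.0, -1.0, -0.0]]
contact_force: [-0.1, -0.3, -0.5]
finger_gap: 0.0135
```

Run:
```python
from h import *
p,d,w=cloud("side"); a=p[150:270,190:320]
save("c3.png",cv2.resize(a,(650,600),interpolation=cv2.INTER_CUBIC))
print(observe()["contact_force"])
f=w.reshape(-1,3); c=f[(f[:,2]>.088)&(f[:,2]<.108)&(np.hypot(f[:,0]-.56,f[:,1]-.113)<.045)&(f[:,1]>.08)]
print(len(c), c.min(0).round(3),c.max(0).round(3))
for lo in np.arange(.075,.16,.01):
    q=c[(c[:,1]>=lo)&(c[:,1]<lo+.01)]
    if len(q): print(lo.round(3),len(q),np.percentile(q[:,2],90).round(4))
```

```text
[-0.551512    0.34791208 -2.32126232]
13 [0.525 0.08  0.089] [0.584 0.128 0.098]
0.075 5 0.095
0.085 4 0.0942
0.115 2 0.0975
0.125 2 0.0922
```

View pics/c3.png

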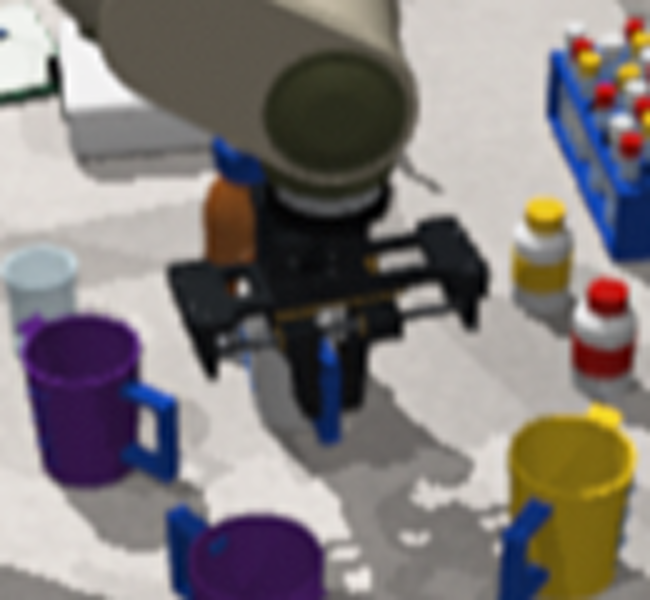

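The handle is gripped and upright and the wrist reads about 2.3 N of weight. Drawing the jug out along the handle direction.

servo_tool([
  [[0, 0.005, 0, 0, 0], [0, 0.01, 0, 0, 0], [0, 0.012, 0, 0, 0], [0, 0.012, 0, 0, 0], [0, 0.012, 0, 0, 0], [0, 0.012, 0, 0, 0], [0, 0.012, 0, 0, 0], [0, 0.01, 0, 0, 0], [0, 0.005, 0, 0, 0], [0, 0, 0, 0, 0]],
])

```text
time_s: 10.1
ee_pos: [0.5771, -0.0438, 0.0714]
ee_rot: [[0.106, -0.0, 0.994], [-0.994, 0.0, 0.106], [-0.0, -1.0, -0.0]]
contact_force: [-0.4, 0.7, -0.8]
finger_gap: 0.0133
```

servo_tool([
  [[0, 0, -0.008, 0, 0], [0, 0, -0.016, 0, 0], [0, 0, -0.02, 0, 0], [0, 0, -0.022, 0, 0], [0, 0, -0.022, 0, 0], [0, 0, -0.022, 0, 0], [0, 0, -0.016, 0, 0], [0, 0, -0.012, 0, 0], [0, 0, -0.006, 0, 0], [0, 0, 0, 0, 0]],
])

```text
time_s: 11.35
ee_pos: [0.577, -0.0435, 0.2157]
ee_rot: [[0.107, 0.0, 0.994], [-0.994, -0.0, 0.107], [0.0, -1.0, 0.0]]
contact_force: [-0.2, 0.5, -1.4]
finger_gap: 0.0134
```

Run:
```python
from h import *
P=[]
for n in("side","top"):
    p,d,w=cloud(n); P.append(p); f=w.reshape(-1,3)
    c=f[(f[:,2]>.12)&(f[:,2]<.255)&(np.hypot(f[:,0]-.569,f[:,1]-.03)<.05)&(f[:,1]>0)]
    print(n,len(c)); 
    if len(c): print(np.percentile(c,[1,50,99],0).round(3).tolist())
    q=f[(f[:,2]>.23)&(f[:,2]<.285)&(np.hypot(f[:,0]-.5465,f[:,1]-.215)<.028)]
    if len(q): print("head zmax",np.percentile(q[:,2],95).round(4))
    t=np.load(n+"0.npz")["p"]
    print("change px in bystander zones: see image")
save("c4.png",cv2.resize(np.hstack([P[0][90:384,130:440],P[1][70:364,60:420]]),(800,351),interpolation=cv2.INTER_AREA))
o=observe(); print(o["time_s"],o["ee_pos"],o["contact_force"],o["finger_gap"],abs(o["qd"]).max())
```

```text
side 111
[[0.534, 0.0, 0.151], [0.54, 0.01, 0.201], [0.602, 0.049, 0.24]]
head zmax 0.2632
change px in bystander zones: see image
top 313
[[0.538, 0.0, 0.151], [0.579, 0.044, 0.187], [0.605, 0.072, 0.245]]
head zmax 0.2763
change px in bystander zones: see image
11.45 [ 0.57686632 -0.04349527  0.21492945] [-0.45965239  0.43342208 -1.6807249 ] 0.013053272639469033 0.003176122185769009
```

View pics/c4.png

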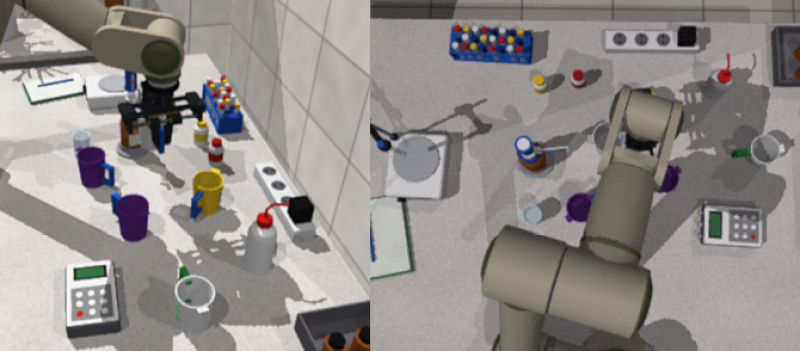

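Held up: the jug is at about (600,135) in the right half, clear of the spout end at (567,150). The bystanders look unmoved. I'll let it settle, then check tilt and drift.

servo_tool([
  [[0, 0, 0, 0, 0], [0, 0, 0, 0, 0], [0, 0, 0, 0, 0], [0, 0, 0, 0, 0], [0, 0, 0, 0, 0], [0, 0, 0, 0, 0], [0, 0, 0, 0, 0], [0, 0, 0, 0, 0]],
])

```text
time_s: 12.45
ee_pos: [0.5771, -0.0436, 0.2155]
ee_rot: [[0.107, 0.0, 0.994], [-0.994, -0.0, 0.107], [0.0, -1.0, 0.0]]
contact_force: [0.4, 1.0, -1.4]
finger_gap: 0.0136
```

Run:
```python
from h import *
from scipy.optimize import least_squares
f=cloud("top")[2].reshape(-1,3)
c=f[(f[:,2]>.225)&(f[:,2]<.26)&(np.hypot(f[:,0]-.569,f[:,1]-.025)<.055)&(f[:,1]>0)]
x=least_squares(lambda x:np.hypot(c[:,0]-x[0],c[:,1]-x[1])-.0365,[.569,.025],loss="soft_l1",f_scale=.002).x
print("rim",len(c),x.round(4),np.percentile(c,[2,50,98],0).round(3).tolist())
for lo in np.arange(0,.08,.015):
    q=c[(c[:,1]>=lo)&(c[:,1]<lo+.015)]
    if len(q):print(lo.round(3),len(q),np.median(q[:,2]).round(4))
g=cloud("side")[2].reshape(-1,3)
q=g[(g[:,2]>.13)&(g[:,2]<.25)&(np.hypot(g[:,0]-.569,g[:,1]-.025)<.05)&(g[:,0]<.565)]
for z in np.arange(.14,.25,.015):
    s=q[(q[:,2]>=z)&(q[:,2]<z+.015)]
    if len(s):print("wall z",z.round(3),len(s),"minx",s[:,0].min().round(4),"y",np.median(s[:,1]).round(3))
t0={n:np.load(n+"0.npz") for n in("top","side")}
def cen(n,p,w,r,zr):
    h=cv2.cvtColor(p,cv2.COLOR_RGB2HSV); H,S=h[...,0].astype(int),h[...,1]
    m=(H>=r[0])&(H<=r[1])&(S>110)&(w[...,2]>zr[0])&(w[...,2]<zr[1]); return m
p,d,w=cloud("side"); P=t0["side"]["p"].astype(int); D=np.abs(p.astype(int)-P).sum(2)
for nm,(u,v) in dict(spare=(290,340),meter=(207,340),wash=(348,295),red=(311,217),yel=(298,200),beak=(198,208)).items():
    a=D[v-8:v+8,u-8:u+8]; print(nm,"median px change",np.median(a))
```

```text
rim 105 [0.5672 0.0266] [[0.538, 0.024, 0.227], [0.572, 0.056, 0.241], [0.605, 0.072, 0.248]]
0.015 9 0.2395
0.03 17 0.2401
0.045 40 0.2397
0.06 39 0.2423
wall z 0.14 14 minx 0.5391 y -0.003
wall z 0.155 46 minx 0.5365 y -0.003
wall z 0.17 41 minx 0.5355 y -0.002
wall z 0.185 43 minx 0.5347 y -0.001
wall z 0.2 42 minx 0.5346 y -0.003
wall z 0.215 17 minx 0.5327 y -0.003
wall z 0.23 23 minx 0.534 y 0.004
spare median px change 39.0
meter median px change 45.0
wash median px change 40.0
red median px change 19.5
yel median px change 42.0
beak median px change 27.0
```

The rim is level to about 2 mm over 45 mm, roughly 0.05 rad, and its centre is about 9 cm from the spout. The jug's foot is about 0.15 m up, with no drift. Handing in.

```bash
python3 -c "
from cell import *
print(sign_off())"
```

```text
the job is handed in; nothing more can be done
None
```

I pressed the plunger to its stop and let it spring back. Then I took the white jug by its blue handle, drew it out along the handle direction and handed in while holding it up.

**Press:** travel was about 20 mm with 21 N at the wrist, well above the spring's 10 N. After release the side camera read the head at 0.271 m.

**Final hold:**
- **Height:** the jug's foot is about 15 cm above the bench.
- **Level:** the rim is level to about 2 mm over 45 mm, roughly 0.05 rad.
- **Distance from spout:** the mouth is about 9 cm from the spout.
- **Steadiness:** the tool moved less than 1 mm over 1 s of waiting, with the grip at 55 N on a 13.6 mm gap.

**Checks that disagreed or were weak:**
- **Plunger head:** during the hold the side camera read it at 0.263 m and the top camera at 0.276 m. The arm probably blocks part of the side view, and nothing had touched the plunger since release.
- **Bystanders:** they look unmoved in the pictures. My pixel comparison only picked up noise and shadow changes, so I have no measured positions for them.

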